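# Switch off the cooker and crack the stuck pot lid

## Robot

A 6-joint arm with a two-finger parallel gripper is mounted at the origin on the work surface. World frame = base frame: x ahead of the robot, y to its left, z up, the work surface at z = 0. Lengths are in mm, angles in rad, forces in N, time in s.
With the tool pointing down it reaches from about 300 to 950 mm from the base axis. Payload 3.1 kg.
Tool frame: the origin (TCP) lies midway between the tips of the shut fingers; the grasp point (between the pads) lies 19 mm behind it; z points along the fingers, x is the direction in which the jaws open and shut, and the axes are right-handed (so a half turn about z gives the same grasp; the last joint's range is limited). The gripper opens to 85 mm and grips with 20 to 120 N. Pads are 22 mm wide; open, the fingers measure 114 mm over their backs; the gripper's body (76 mm by 85 mm) begins 54 mm behind the grasp point. The pads swing forward as they close: fully open they stand 13 mm farther back than shut.
Start: joints at [-1.249, 0.308, 1.634, -0, 1.2, -0.07], TCP at [238.632, -577.656, 231.272] pointing down, gripper open.
Joint ranges: [-3.06, 3.06], [-0.79, 1.96], [0.05, 2.63], [-1.19, 4.34], [0.05, 2.64], [-2.94, 2.94]. Speed limits (rad/s): [2.79, 2.79, 3.14, 3.14, 3.14, 3.14].

## Interface

Orientations are given as a unit quaternion [x, y, z, w].
In Python, from cell import env gives the robot as it stands.
- The arm moves only by the tool send_rows, never from a script. Its arguments are lists of equal length, an entry for each row: "delta_pos": the shift along the tool's x, y, z in cm, a list of three; "delta_rot": the turn, a rotation vector about the tool's x, y, z in degrees, a list of three; "gripper": the opening, from 0 (shut) to 1 (fully open). A call has 1 to 8 rows; each row is the pose to reach, as a shift and turn from the pose measured when the call began, along the tool's axes at that moment; what a row does not reach only later rows make up. A row lasts 1/10 s, in which the tool goes at most 50 mm and 8.59 degrees, less where a joint would pass 70% of its speed; a pose out of reach is approached as far as the arm can. A call with a gripper value outside its range is refused whole. The fingers move at their own pace and stop on an object; "squeeze" is the grip in N (left out, the last holds). Time passes only in rows, so rows that repeat a pose let the fingers close. It gives the time, the measured TCP pose, the force and the opening at its end, in the units of the state.
- env.get_obs(): the state, without advancing time (a new reading comes with each control period).
- env.capture(name): name is "scene" or "top" or "wrist"; returns a dict with "color" (480x640x3 uint8, red, green, blue), "depth" (480x640 float32, mm along the optical axis (not along the pixel's ray), 0 where there is no reading), "camera_matrix" (3x3 intrinsics, pixels), "rvec" (rotation vector, rad) and "tvec" (3), from world to camera coordinates, as OpenCV has them; the wrist camera has in their place "hand_eye" (4x4, takes a point from camera to tool coordinates, whose origin is the TCP and whose axes are the tool frame's). Camera axes: x right, y down, z forward; pixel columns grow to the right and rows downward; lengths in mm; the calibration is good to about 2 mm. The wrist camera is an equidistant fisheye: a pixel r from the principal point sees the ray r / f radians off the axis. A picture is of the moment at which its call begins: read the wrist's pose just before it.
- env.hand_in(): hands the job in, once; it reports no verdict.
Trained networks look in a picture, given as the dict that the camera call returned (one of the last four; its "shot" number tells which), for a name from the list of things; names that differ only in an ending like _2 or _b are one class to them, and where a whole thing is asked for, a point or a joint stands for the part that bears it (a point fixed in the world has none). Each returns a list of dicts, best first, with "p" (0 to 1); they miss things now and then, are a little off and sometimes report something else, mostly with a low value. They report only what shows in the picture. A call takes as long as a camera call.
- env.masks_of(picture, target): "pixels" (480x640 bool, what is visible of it) and "point" ([column, row] in pixels, amid what is visible of it).
The state is a dict: "clock": time; "joint_positions": joint angles; "joint_velocities": joint speeds; "joint_efforts": joint torques, N m; "ee_pos": TCP position; "eef_rot": TCP orientation; "contact_force": force on the tool from outside, world axes, zero at the start; "torque": the same for the moment, N m; "grip_width": finger opening in mm.
Only numpy, scipy, OpenCV 4.12 (cv2) and the standard library are available. Lean on these libraries where they do the work, as an engineer would, in place of code of your own. Each camera call takes 0.05 s, during which the arm holds its last target.

## Task

The potatoes are done: turn the cooker's switch back to off, and only then pull the stuck lid of the pot on the cooker up by its handle until the sealing ring lets go, without flinging the lid up or shifting the pot. Finish while still holding the lid, level and still over the pot, just cracked open about 2 cm clear of the rim all round to let the steam out; leave the jar, the bowl and the mug where they stand.

Things in the scene. Friction and masses are not known exactly. Their poses are not given: they have to be found in the camera images.
- cooker: Ivory metal electric cooker, fast on the table. Origin: on the table under the centre of its round dark plate (radius 90 mm, top at z 70 mm); x to its back, y to its left seen from the front, z up. Box: x -250 to 135, y -135 to 135, top at z 62 mm. The switch's axis is at x -200, y 0, on the panel before the plate. White socket strip, 36 mm high, behind: x 209 to 261, y -35 to 155 mm.
- switch (a joint): Angle (rad) of the cooker's rotary switch, axis upright: 0 off (stop), 0.7 low, 1.4 high (stop). Grows clockwise seen from above, so off lies anticlockwise. A spring clicks it into these three positions: about 0.1 N m to leave one; past the middle between two it goes on by itself. Starts on, at low or high.
- switch_grip (a point): Black upright grip bar of the switch, 52 mm long, 16 thick, 34 high, on a skirt (radius 26, 8 mm high). Point: on the turning axis, 30 mm above the panel, 12 below the bar's top, 22 above the skirt's top. Turns with the switch: x along the bar to the end with the white mark, z up; at low x is the cooker's x, at off 0.7 rad anticlockwise of it. Free for 85 mm around; pot 92 mm or more away.
- pot: Steel stockpot of potatoes, 3.2 kg, loose on the plate. Outer radius 100 mm, rim 110 mm above its origin, which is under its centre; z up. Two loop handles along its y axis reach out to 141 mm, 75 to 95 mm above the origin, to the sides of the cooker, away from the switch.
- lid: Steel lid, radius 103 mm, 0.33 to 0.57 kg, with a grey sealing ring (radius 90) reaching 11 mm into the pot. Origin: centre of the flange's underside; shut, it is 110 mm above the pot's origin; z up. Pulled straight up, the seal resists up to 10 to 18 N beyond the weight within 2 mm (more if jerked), then lets go suddenly; 8 mm up it is quite free. Let go, the lid drops.
- lid_handle (a point): Middle of the lid's black bridge handle: a straight bar 104 mm long (lid's x), 18 thick (y), 15 high, on a post at each end, 80 mm free between the posts. Point: in the middle of the bar, 52.5 mm above the lid's origin. 24 mm of air between bar and domed lid (dome top 20.5 mm above the origin). Axes as the lid's.
- salt_jar: White salt jar, radius 31 mm, 105 mm high, origin under its centre. Leave alone.
- mixing_bowl: Dark steel bowl, radius 76 mm, 65 mm high, with a spoon standing in it up to 110 mm, origin under its centre. Leave alone.
- mug: White mug, radius 38 mm, 85 mm high, with an ear on its y side, origin under its centre. Leave alone.

How it is judged (in metres and radians):
On the way, in this order (a step that is already met when the one before it is completed fails the run):
1. the switch is at off (within 0.12 rad) while the lid is still shut (value of joint switch below 0.12 rad and z of lid in the frame of pot below 0.113 m), for 0.2 s.
2. the lid, held by the fingers, has been pulled out of its seal (z of lid in the frame of pot above 0.119 m and contact force between the fingers and lid above 1 N and contact force between lid and pot below 0.5 N), for 0.2 s.
At the end, for the whole second after the job is handed in: Switch at off (within 0.12 rad); fingers hold the lid at rest, clear of the pot, flange 9 to 40 mm above the rim, within 30 mm of the pot's axis, level within 7 degrees; pot upright and within 20 mm of its start; jar, bowl and mug within 20 mm of theirs (all of step 2 and value of joint switch below 0.12 rad and z of lid in the frame of pot below 0.15 m and horizontal distance between lid and pot below 0.03 m and angle between lid's own z axis and vertical below 0.12 rad and linear speed of lid below 0.02 m/s and distance of each of pot, salt_jar, mixing_bowl, mug from where it was at the start of the episode below 0.02 m and angle between pot's own z axis and vertical below 0.06 rad); the arm keeps its last pose, push and grip.
It fails at once if the lid is pulled open while the cooker is still on (value of joint switch above 0.3 rad and z of lid in the frame of pot above 0.116 m).
It fails at once if the lid is flung up more than 70 mm above the rim (z of lid in the frame of pot above 0.18 m).
It fails at once if the pot is shoved or lifted by more than 30 mm, or tipped (distance of pot from where it was at the start of the episode above 0.03 m or angle between pot's own z axis and vertical above 0.15 rad).
It fails at once if the jar, the bowl or the mug is pushed away by more than 30 mm (distance of any of salt_jar, mixing_bowl, mug from where it was at the start of the episode above 0.03 m).
It also fails if it takes over 48 s, if anything falls off the work surface, if the arm or the gripper's body presses on something with over 40 N, if the wrist force passes 120 N, or if a joint passes its speed limit or range.

## Working session

There is one attempt and no reset: what is moved stays moved. The work goes in short steps, Python scripts to look and compute and a tool call to move; the robot and the scene stay as the last step left them, time stands still between calls to the robot, and variables do not carry over. Pictures are saved under pics/ and viewed, and the job is handed in when it is done.

Besides the shell and the picture viewer there is one more tool, called after "Emit:" by a JSON object that holds its "api" and its "payload". send_rows: Moves the arm, as the interface text tells. Its arguments: {"type":"object","properties":{"delta_pos":{"type":"array","items":{"type":"array","items":{"type":"number"}}},"delta_rot":{"type":"array","items":{"type":"array","items":{"type":"number"}}},"gripper":{"type":"array","items":{"type":"number"}},"squeeze":{"type":"number"}},"required":["delta_pos","delta_rot","gripper"]}

```bash
mkdir -p pics; ls
cat > h.py <<'E'
import numpy as np, cv2
from scipy.spatial.transform import Rotation as R
from cell import env
def save(p,n): cv2.imwrite('pics/'+n+'.png',p['color'][:,:,::-1])
def pts(p,mask=None):
    K=p['camera_matrix'];d=p['depth']
    m=d>0
    if mask is not None: m&=mask
    v,u=np.nonzero(m);z=d[v,u]
    c=np.stack([(u-K[0,2])/K[0,0]*z,(v-K[1,2])/K[1,1]*z,z],1)
    Rm=R.from_rotvec(np.ravel(p['rvec'])).as_matrix()
    return (c-np.ravel(p['tvec']))@Rm, u,v
def tool():
    o=env.get_obs();return np.array(o['ee_pos']),R.from_quat(o['eef_rot']),o
E
python3 - <<'E'
from h import *
print(env.get_obs())
for n in ['scene','top']:
    p=env.capture(n);save(p,n+'0');np.savez('/tmp/'+n,**p)
    P,u,v=pts(p);print(n,p['tvec'],P.min(0),P.max(0))
    for t in ['cooker','switch_grip','switch','pot','lid','lid_handle','salt_jar','mixing_bowl','mug']:
        for r in env.masks_of(p,t)[:2]:
            Q,_,_=pts(p,r['pixels'].astype(bool))
            print(t,round(r['p'],2),r['point'],r['pixels'].sum(), np.median(Q,0).round(),Q.min(0).round(),Q.max(0).round())
E
```

```text
pics
{'clock': 0.0, 'joint_positions': array([-1.24872145e+00,  3.09018452e-01,  1.63522620e+00, -3.92790454e-05,
        1.19970020e+00, -6.97336561e-02]), 'joint_velocities': array([ 4.74003052e-05,  3.45154212e-04,  6.20459940e-04,  7.09681140e-04,
        4.97191286e-04, -6.74610862e-04]), 'joint_efforts': array([-1.26095398e-03, -4.15257275e+01, -2.76665550e+01, -3.21001005e-05,
        1.01214528e-02, -9.63244737e-07]), 'ee_pos': array([ 238.33943739, -576.85738574,  230.01982848]), 'eef_rot': array([ 8.31225546e-01, -5.55934086e-01, -9.40868016e-04, -7.05904775e-04]), 'contact_force': array([-0.29028972, -0.19957832, -1.15824761]), 'torque': array([-0.07322078, -0.03714686, -0.00491202]), 'grip_width': 85.21595924117047}
scene [ 496.41424303 -119.33432227 1263.97311091] [-1524.93576269 -2415.26233663  -772.81923033] [1444.81988478  537.5468478   535.6766359 ]
cooker 0.7 [366.4, 371.1] 19535 [558. 186.  61.] [ 307. -200.   -5.] [688. 400. 186.]
switch_grip 0.67 [340.8, 229.3] 580 [480. -79.  79.] [ 445. -130.   60.] [500. -56. 109.]
switch 0.57 [342.4, 231.3] 598 [481. -79.  78
[... 948 characters left out ...]
 109.]
switch_grip 0.96 [326.1, 292.1] 552 [472. -86.  73.] [ 450. -112.   62.] [500. -61. 109.]
switch 0.68 [332.3, 293.9] 560 [472. -86.  73.] [ 449. -112.   62.] [500. -61. 109.]
pot 0.93 [250.3, 311.5] 1282 [457.  67. 158.] [400.   6.  -4.] [691. 253. 186.]
lid 0.78 [215.2, 268.2] 10786 [515. 111. 192.] [420.  13.  59.] [660. 246. 244.]
lid_handle 0.84 [214.5, 268.3] 11062 [516. 111. 192.] [420.  12.  -3.] [662. 276. 244.]
salt_jar 0.95 [395.6, 289.1] 994 [ 471. -218.  105.] [ 444. -278.   -4.] [ 515. -195.  112.]
mixing_bowl 0.61 [251.9, 169.4] 3953 [762.  57.  20.] [646. -23.  -3.] [852. 135. 156.]
mug 0.61 [405.1, 377.1] 1674 [ 304. -227.   26.] [ 270. -259.    1.] [ 344. -149.   91.]
```

View pics/scene0.png

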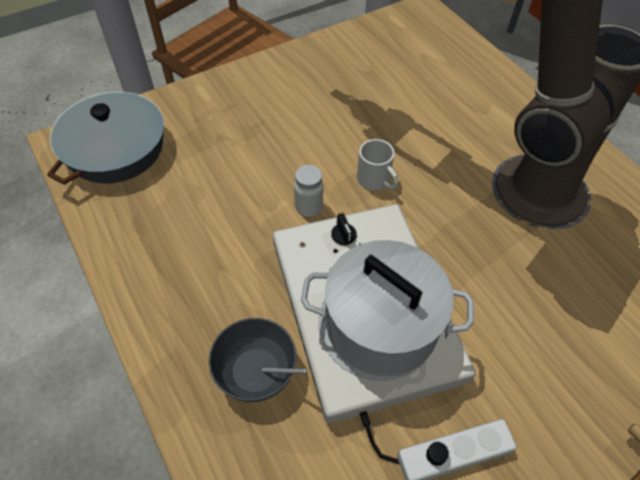

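View pics/top0.png

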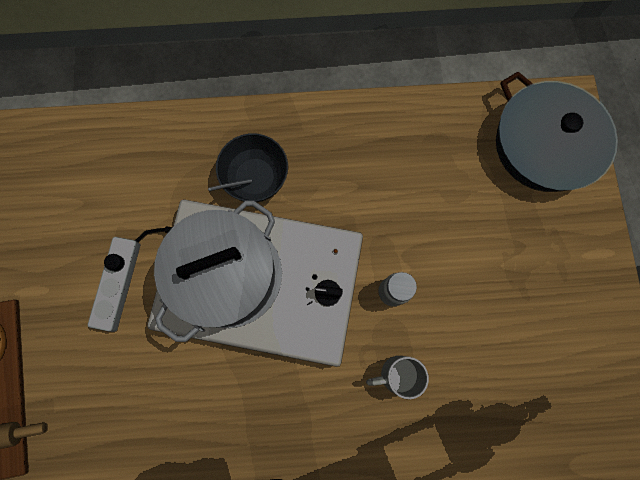

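Run:
```python
import numpy as np,cv2
exec(open('h.py').read().replace('from cell import env',''))
for n in ['scene','top']:
    p=dict(np.load('/tmp/%s.npz'%n))
    P,u,v=pts(p)
    def rep(name,m):
        Q=P[m]; r=cv2.minAreaRect(Q[:,:2].astype(np.float32))
        c=Q[:,:2].mean(0);w,V=np.linalg.eigh(np.cov((Q[:,:2]-c).T))
        print(n,name,m.sum(),'rect',np.round(r[0],1),np.round(r[1],1),'mean',c.round(1),'dir',np.degrees(np.arctan2(V[1,1],V[0,1])).round(1),'z',np.percentile(Q[:,2],[5,50,95]).round(1))
    near=lambda x,y,r:np.hypot(P[:,0]-x,P[:,1]-y)<r
    rep('handle',near(523,117,80)&(P[:,2]>234))
    rep('bar',near(475,-85,45)&(P[:,2]>98))
    rep('barall',near(475,-85,45)&(P[:,2]>76))
    rep('flange',near(523,117,115)&(P[:,2]>176))
    rep('panel',near(475,-85,160)&(abs(P[:,2]-61)<4))
    # circle fit of lid: outermost
    im=p['color']
    x,y=(255,215) if 0 else (0,0)
    if n=='top': crop=im[250:340,285:375]; 
    else: crop=im[190:270,300:390]
    cv2.imwrite('pics/sw_%s.png'%n,cv2.resize(crop[:,:,::-1],None,fx=6,fy=6,interpolation=cv2.INTER_CUBIC))
```

```text
scene handle 720 rect [522.6 116.9] [ 19.5 104.2] mean [522.6 118.8] dir 107.2 z [235.5 239.5 242.1]
scene bar 198 rect [474.6 -82.9] [52.9 16.4] mean [475.7 -81.3] dir 80.6 z [ 99.7 104.4 107.5]
scene barall 312 rect [474.9 -82.7] [53.4 16.7] mean [477.7 -78.4] dir 81.6 z [ 79.1 102.2 107. ]
scene flange 11359 rect [521.5 116.7] [205.3 205.3] mean [529.  125.6] dir 137.7 z [183.9 192.  237.8]
scene panel 5224 rect [474.1 -85.4] [272.7 268.5] mean [501.3 -75.7] dir 177.8 z [59.4 62.2 64.5]
top handle 698 rect [522.  113.9] [ 18.7 103.3] mean [521.3 113.7] dir 107.0 z [235.9 239.6 241.8]
top bar 234 rect [475.1 -86.2] [51.8 16.3] mean [474.7 -86. ] dir 79.4 z [100.6 104.1 107.5]
top barall 262 rect [475.  -86.2] [51.8 16.3] mean [473.9 -85.9] dir 79.3 z [ 85.9 103.8 107.4]
top flange 10929 rect [522.3 114.4] [205.  204.7] mean [518.1 112.2] dir 126.2 z [183.9 192.  237.9]
top panel 10143 rect [473.9 -89.8] [284.7 268.8] mean [478.7 -50.1] dir 165.3 z [59.4 62.2 64.5]
```

The picture shows the switch at top-image (326,292), with its white mark toward the pot, so it's at low. The bar direction is about 80° and the handle direction about 107°. Next I work out the hover move.

```bash
cat >> h.py <<'E'
def plan(pos,yaw):
    """delta to reach tool-down pose, jaw(x) azimuth yaw deg"""
    p,r,o=tool()
    a=np.radians(yaw)/2
    t=R.from_quat([np.cos(a),np.sin(a),0,0])
    d=r.inv().apply(np.array(pos)-p)/10
    print('t',o['clock'],'pos',p.round(1),'F',np.round(o['contact_force'],1),'T',np.round(o['torque'],2),'w',round(o['grip_width'],1),'j',np.round(o['joint_positions'],2))
    x=r.as_matrix()[:,0];print('yaw',np.degrees(np.arctan2(x[1],x[0])).round(2),'zaxis',r.as_matrix()[:,2].round(4))
    print('dpos',d.round(2),'drot',np.degrees((r.inv()*t).as_rotvec()).round(2))
E
python3 -c "
from h import *
plan([475,-84.5,225],-10)"
```

```text
t 1.0 pos [ 238.6 -577.7  231.3] F [ 0.7 -0.4  0.8] T [-0.02 -0.06 -0.  ] w 85.7 j [-1.25  0.31  1.63 -0.    1.2  -0.07]
yaw -67.55 zaxis [-0. -0. -1.]
dpos [-36.55 -40.68   0.63] drot [  0.    -0.   -57.55]
```

Emit:
{"api": "send_rows", "payload": {"delta_pos": [[-36.5,-40.7,0],[-36.5,-40.7,0],[-36.5,-40.7,0],[-36.5,-40.7,0],[-36.5,-40.7,0],[-36.5,-40.7,0],[-36.5,-40.7,0],[-36.5,-40.7,0]], "delta_rot": [[0,0,-57.5],[0,0,-57.5],[0,0,-57.5],[0,0,-57.5],[0,0,-57.5],[0,0,-57.5],[0,0,-57.5],[0,0,-57.5]], "gripper": [1,1,1,1,1,1,1,1], "squeeze": 50}}

```text
clock: 1.8
ee_pos: [412.5, -215.4, 231.7]
eef_rot: [0.996, -0.087, 0.001, 0.0]
contact_force: [0.3, -0.2, -0.0]
grip_width: 85.2
```

```bash
python3 -c "
from h import *
plan([475,-84.5,225],-10)"
```

```text
t 1.8 pos [ 412.5 -215.4  231.7] F [ 0.3 -0.2 -0. ] T [-0.   -0.01  0.02] w 85.2 j [-0.57 -0.01  2.    0.    1.15 -0.4 ]
yaw -9.97 zaxis [ 1.2e-03 -7.0e-04 -1.0e+00]
dpos [  3.88 -13.97   0.67] drot [ 0.03 -0.07  0.03]
```

Emit:
{"api": "send_rows", "payload": {"delta_pos": [[3.9,-14,0.5],[3.9,-14,0.5],[3.9,-14,0.5],[3.9,-14,0.5],[3.9,-14,0.5],[3.9,-14,0.5]], "delta_rot": [[0,0,0],[0,0,0],[0,0,0],[0,0,0],[0,0,0],[0,0,0]], "gripper": [1,1,1,1,1,1]}}

```text
clock: 2.4
ee_pos: [474.9, -84.9, 226.7]
eef_rot: [0.996, -0.087, 0.0, 0.001]
contact_force: [-0.2, 0.2, 0.8]
grip_width: 85.4
```

```bash
cat >> h.py <<'E'
def wrist_rays(p,uv):
    K=p['camera_matrix'];x=(uv[:,0]-K[0,2])/K[0,0];y=(uv[:,1]-K[1,2])/K[1,1]
    th=np.hypot(x,y);s=np.sinc(th/np.pi)
    return np.stack([x*s,y*s,np.cos(th)],1)
def wrist_pts(p,mask=None):
    pos,r,_=tool();d=p['depth'];m=d>0
    if mask is not None:m&=mask
    v,u=np.nonzero(m);ry=wrist_rays(p,np.stack([u,v],1).astype(float))
    c=ry/ry[:,2:]*d[v,u][:,None]
    H=np.array(p['hand_eye']);t=c@H[:3,:3].T+H[:3,3]
    return r.apply(t)+pos,u,v
def rep(name,P,m):
    Q=P[m];r=cv2.minAreaRect(Q[:,:2].astype(np.float32));c=Q[:,:2].mean(0);w,V=np.linalg.eigh(np.cov((Q[:,:2]-c).T))
    print(name,m.sum(),'rect',np.round(r[0],1),np.round(r[1],1),'mean',c.round(1),'dir',np.degrees(np.arctan2(V[1,1],V[0,1])).round(1)%180,'z',np.percentile(Q[:,2],[5,50,95]).round(1))
E
python3 - <<'E'
from h import *
plan([475,-84.5,76],-10)
p=env.capture('wrist');save(p,'w1');print(p['hand_eye'])
P,u,v=wrist_pts(p)
rep('bar',P,(np.hypot(P[:,0]-475,P[:,1]+85)<40)&(P[:,2]>98)&(P[:,2]<112))
rep('hand',P,(np.hypot(P[:,0]-522,P[:,1]-115)<80)&(P[:,2]>234)&(P[:,2]<250))
E
```

```text
t 2.4 pos [474.9 -84.9 226.7] F [-0.2  0.2  0.8] T [ 0.04 -0.   -0.04] w 85.4 j [-0.27  0.03  1.97 -0.    1.14 -0.09]
yaw -10.0 zaxis [ 8.0e-04 -1.2e-03 -1.0e+00]
dpos [-1.000e-02 -6.000e-02  1.507e+01] drot [ 0.06 -0.06  0.  ]
[[ 9.99999360e-01 -2.00363220e-04 -1.11323859e-03 -4.81959833e-01]
 [ 5.21574642e-04  9.54989680e-01  2.96638567e-01 -7.66655834e+01]
 [ 1.00369591e-03 -2.96638958e-01  9.54989173e-01 -1.42179385e+02]
 [ 0.00000000e+00  0.00000000e+00  0.00000000e+00  1.00000000e+00]]
bar 1388 rect [474.4 -83.1] [52.3 16.2] mean [474.7 -82.4] dir 78.2 z [100.5 103.7 105.3]h.py:36: RuntimeWarning: Mean of empty slice.
  Q=P[m];r=cv2.minAreaRect(Q[:,:2].astype(np.float32));c=Q[:,:2].mean(0);w,V=np.linalg.eigh(np.cov((Q[:,:2]-c).T))
  ret = um.true_divide(
  avg = a.mean(axis, **keepdims_kw)
h.py:36: RuntimeWarning: Degrees of freedom <= 0 for slice
  Q=P[m];r=cv2.minAreaRect(Q[:,:2].astype(np.float32));c=Q[:,:2].mean(0);w,V=np.linalg.eigh(np.cov((Q[:,:2]-c).T))
  c *= np.true_divide(1, fact)
  c *= np.true_divide(1, fact)
Traceback (most recent call last):
  File "h.py", line 37, in rep
    print(name,m.sum(),'rect',np.round(r[0],1),np.round(r[1],1),'mean',c.round(1),'dir',np.degrees(np.arctan2(V[1,1],V[0,1])).round(1)%180,'z',np.percentile(Q[:,2],[5,50,95]).round(1))
                                                                                                                                               ~~~~~~~~~~~~~^^^^^^^^^^^^^^^^^^
IndexError: index -1 is out of bounds for axis 0 with size 0
```

View pics/w1.png

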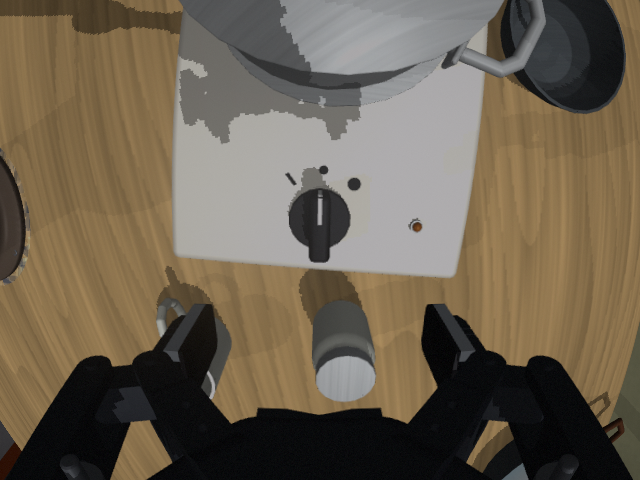

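The wrist picture shows the switch at (319,225), its mark pointing at the small "low" dot at (323,170). The off dash is to the left, at (291,180). I descend onto it now.

Emit:
{"api": "send_rows", "payload": {"delta_pos": [[0,-0.1,4],[0,-0.1,8],[0,-0.1,12],[0,-0.1,14],[0,-0.1,15],[0,-0.1,15],[0,-0.1,15]], "delta_rot": [[0,0,1],[0,0,1],[0,0,1],[0,0,1],[0,0,1],[0,0,1],[0,0,1]], "gripper": [1,1,1,1,1,1,1]}}

```text
clock: 3.15
ee_pos: [476.0, -85.5, 77.7]
eef_rot: [0.995, -0.097, 0.001, 0.001]
contact_force: [-0.6, 0.4, -0.1]
grip_width: 85.3
```

Emit:
{"api": "send_rows", "payload": {"delta_pos": [[0,0,0],[0,0,0],[0,0,0],[0,0,0],[0,0,0],[0,0,0],[0,0,0],[0,0,0]], "delta_rot": [[0,0,0],[0,0,0],[0,0,0],[0,0,0],[0,0,0],[0,0,0],[0,0,0],[0,0,0]], "gripper": [0,0,0,0,0,0,0,0], "squeeze": 40}}

```text
clock: 3.95
ee_pos: [475.3, -85.3, 78.2]
eef_rot: [0.995, -0.097, 0.0, 0.001]
contact_force: [-3.3, -0.5, 6.4]
grip_width: 15.4
```

```bash
python3 -c "
from h import *
plan([474.8,-83.8,76],29)"
```

```text
t 3.95 pos [475.3 -85.3  78.2] F [-3.3 -0.5  6.4] T [ 0.06  0.43 -0.09] w 15.4 j [-0.27  0.25  2.07 -0.    0.82 -0.07]
yaw -11.14 zaxis [ 9.0e-04 -1.2e-03 -1.0e+00]
dpos [-0.08 -0.13  0.22] drot [ 8.000e-02 -4.000e-02 -4.014e+01]
```

Emit:
{"api": "send_rows", "payload": {"delta_pos": [[0,0,0],[0,0,0],[0,0,0],[0,0,0],[0,0,0],[0,0,0],[0,0,0],[0,0,0]], "delta_rot": [[0,0,-7],[0,0,-14],[0,0,-21],[0,0,-28],[0,0,-34],[0,0,-39],[0,0,-40],[0,0,-40]], "gripper": [0,0,0,0,0,0,0,0]}}

```text
clock: 4.75
ee_pos: [475.9, -85.1, 78.3]
eef_rot: [0.969, 0.246, 0.001, 0.0]
contact_force: [1.6, -0.6, -0.8]
grip_width: 15.5
```

```bash
python3 -c "
from h import *
plan([474.8,-83.8,226],29)"
```

```text
t 4.75 pos [475.9 -85.1  78.3] F [ 1.6 -0.6 -0.8] T [-0.02 -0.19 -1.74] w 15.5 j [-0.27  0.25  2.07  0.    0.82 -0.77]
yaw 28.48 zaxis [ 2.4e-03  3.0e-04 -1.0e+00]
dpos [  0.    -0.15 -14.77] drot [ 0.05 -0.13 -0.52]
```

Emit:
{"api": "send_rows", "payload": {"delta_pos": [[0,0,0],[0,0,0],[0,0,0],[0,0,0],[0,0,0],[0,0,0]], "delta_rot": [[0,0,1],[0,0,1],[0,0,1],[0,0,1],[0,0,1],[0,0,1]], "gripper": [0,0.6,1,1,1,1]}}

```text
clock: 5.35
ee_pos: [475.8, -85.0, 78.3]
eef_rot: [0.971, 0.238, 0.001, 0.0]
contact_force: [-0.2, -0.1, 0.5]
grip_width: 84.7
```

Emit:
{"api": "send_rows", "payload": {"delta_pos": [[0,0,-5],[0,0,-10],[0,0,-15],[0,0,-20],[0,0,-24],[0,0,-24],[0,0,-24],[0,0,-24]], "delta_rot": [[0,0,0],[0,0,0],[0,0,0],[0,0,6],[0,0,12],[0,0,12],[0,0,12],[0,0,12]], "gripper": [1,1,1,1,1,1,1,1]}}

```text
clock: 6.15
ee_pos: [474.1, -84.7, 316.5]
eef_rot: [0.991, 0.136, -0.0, -0.001]
contact_force: [-0.3, 0.3, 0.1]
grip_width: 85.5
```

Run:
```python
from h import *
plan([522.3,115.4,300],17)
p=env.capture('wrist');save(p,'w2')
P,u,v=wrist_pts(p)
def tr(*a):
    try: rep(*a)
    except Exception as e: print(a[0],'none')
tr('bar',P,(np.hypot(P[:,0]-475,P[:,1]+85)<40)&(P[:,2]>98)&(P[:,2]<112))
tr('hand',P,(np.hypot(P[:,0]-522,P[:,1]-115)<80)&(P[:,2]>234)&(P[:,2]<250))
```

```text
t 6.15 pos [474.1 -84.7 316.5] F [-0.3  0.3  0.1] T [ 0.02  0.01 -0.05] w 85.5 j [-0.27 -0.05  1.86  0.    1.33 -0.54]
yaw 15.58 zaxis [-1.1e-03  9.0e-04 -1.0e+00]
dpos [ 10.02 -17.98   1.66] drot [-0.07  0.05 -1.42]
bar 796 rect [474.  -82.5] [15.8 51.9] mean [473.8 -81.8] dir 114.5 z [100.3 103.2 104.8]
hand 1353 rect [530.9  85.2] [18. 38.] mean [530.   84.5] dir 107.3 z [235.1 238.3 239.9]
```

View pics/w2.png

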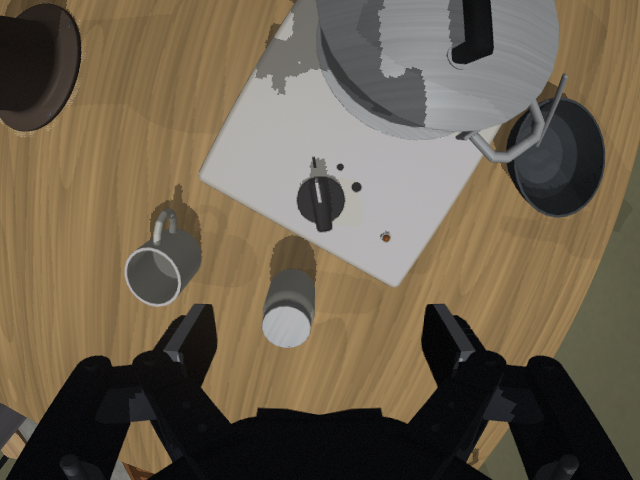

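Run:
```python
from h import *
p=env.capture('top')
for q in (p,env.capture('scene')):
    P,u,v=pts(q)
    m=(abs(P[:,2]-62)<3)&(P[:,0]>320)&(P[:,0]<690)&(P[:,1]>-180)&(P[:,1]<270)
    r=cv2.minAreaRect(P[m][:,:2].astype(np.float32));print(r)
    rep('bar',P,(np.hypot(P[:,0]-475,P[:,1]+85)<45)&(P[:,2]>98)&(P[:,2]<110))
    rep('hand',P,(np.hypot(P[:,0]-522,P[:,1]-115)<80)&(P[:,2]>234)&(P[:,2]<246))
plan([522.4,115.5,300],17.1)
```

```text
((535.1361083984375, 44.71104431152344), (381.1609191894531, 316.8069152832031), 75.16228485107422)
bar 120 rect [470.5 -76.6] [15.8 32.5] mean [469.  -75.3] dir 106.1 z [100.6 104.5 107.2]
hand 695 rect [522.3 114. ] [ 18.7 103.3] mean [521.5 113.3] dir 107.0 z [235.8 239.6 241.9]
((535.3307495117188, 48.71168518066406), (384.56268310546875, 317.3813781738281), 75.28353118896484)
bar 204 rect [474.9 -82.3] [16.4 52.4] mean [475.5 -81.8] dir 116.2 z [ 99.8 104.1 106.9]
hand 715 rect [521.7 117. ] [ 18.8 104.3] mean [522.7 118.8] dir 107.1 z [235.6 239.6 242.1]
t 6.3 pos [474.1 -84.7 316.1] F [0.5 0.5 0.1] T [ 0.01 -0.01 -0.03] w 85.6 j [-0.27 -0.05  1.86  0.    1.33 -0.54]
yaw 15.56 zaxis [-0.002   0.0012 -1.    ]
dpos [ 10.03 -17.99   1.62] drot [-0.1   0.09 -1.54]
```

Off is confirmed: the bar is at about 115°, and the cooker's x at 75.2° plus 40.1° gives 115.3°. Next, over the handle.

Emit:
{"api": "send_rows", "payload": {"delta_pos": [[10,-18,0],[10,-18,0],[10,-18,0],[10,-18,0],[10,-18,0.5],[10,-18,1.5],[10,-18,1.5],[10,-18,1.5]], "delta_rot": [[0,0,-1.5],[0,0,-1.5],[0,0,-1.5],[0,0,-1.5],[0,0,-1.5],[0,0,-1.5],[0,0,-1.5],[0,0,-1.5]], "gripper": [1,1,1,1,1,1,1,1]}}

```text
clock: 7.1
ee_pos: [521.3, 114.0, 300.0]
eef_rot: [0.989, 0.147, -0.002, -0.0]
contact_force: [-0.7, -0.7, -0.0]
grip_width: 85.2
```

Run:
```python
from h import *
plan([522.2,115.5,214],17.1)
p=env.capture('wrist');save(p,'w3')
P,u,v=wrist_pts(p)
try: rep('hand',P,(np.hypot(P[:,0]-522,P[:,1]-115)<80)&(P[:,2]>234)&(P[:,2]<250))
except Exception as e: print(e)
```

```text
t 7.1 pos [521.3 114.  300. ] F [-0.7 -0.7 -0. ] T [-0.   -0.01 -0.02] w 85.2 j [ 0.13  0.08  1.77  0.    1.3  -0.16]
yaw 16.96 zaxis [-4.5e-03  3.0e-04 -1.0e+00]
dpos [ 0.17 -0.1   8.59] drot [-0.09  0.24 -0.14]
hand 4961 rect [522.1 117.8] [ 18.5 103. ] mean [520.8 122.4] dir 107.3 z [236.3 239.8 241.2]
```

View pics/w3.png

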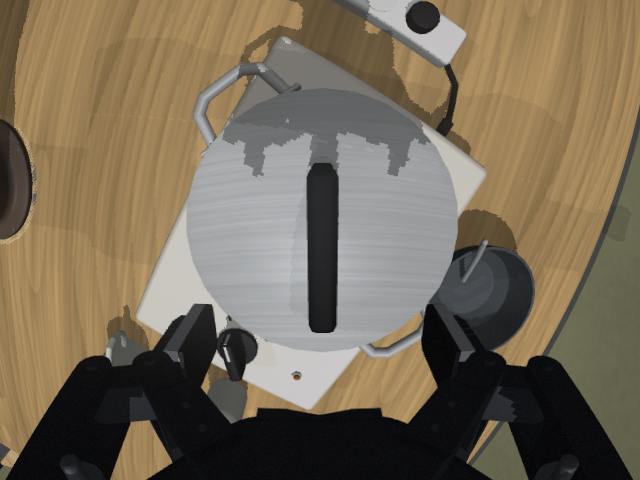

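The picture shows the handle clear between the fingers, at (322,245). I descend and grip.

Emit:
{"api": "send_rows", "payload": {"delta_pos": [[0.1,-0.2,3],[0.1,-0.2,5.5],[0.1,-0.2,7.5],[0.1,-0.2,8.3],[0.1,-0.2,8.6],[0.1,-0.2,8.6],[0.1,-0.2,8.6]], "delta_rot": [[0,0.2,0],[0,0.2,0],[0,0.2,0],[0,0.2,0],[0,0.2,0],[0,0.2,0],[0,0.2,0]], "gripper": [1,1,1,1,1,1,1]}}

```text
clock: 7.85
ee_pos: [522.9, 116.1, 216.1]
eef_rot: [0.989, 0.147, 0.002, -0.001]
contact_force: [-0.5, 0.1, 0.6]
grip_width: 84.9
```

```bash
python3 -c "
from h import *
plan([522.2,116,214],17.1)"
```

```text
t 7.85 pos [522.9 116.1 216.1] F [-0.5  0.1  0.6] T [-0.   -0.   -0.02] w 84.9 j [ 0.14  0.15  1.86  0.    1.13 -0.16]
yaw 16.91 zaxis [ 0.0029  0.002  -1.    ]
dpos [-0.08 -0.01  0.21] drot [-0.06 -0.19 -0.19]
```

Emit:
{"api": "send_rows", "payload": {"delta_pos": [[0,0,0.2],[0,0,0.2],[0,0,0.2],[0,0,0.2],[0,0,0.2],[0,0,0.2],[0,0,0.2],[0,0,0.2]], "delta_rot": [[0,-0.2,0],[0,-0.2,0],[0,-0.2,0],[0,-0.2,0],[0,-0.2,0],[0,-0.2,0],[0,-0.2,0],[0,-0.2,0]], "gripper": [1,0.3,0.2,0.1,0,0,0,0], "squeeze": 90}}

```text
clock: 8.65
ee_pos: [522.8, 116.2, 214.4]
eef_rot: [0.989, 0.147, -0.0, -0.001]
contact_force: [-1.0, -0.0, 2.8]
grip_width: 17.0
```

Run:
```python
from h import *
plan([522.2,116,214],17.1)
p=env.capture('wrist');save(p,'w4')
plan([522.2,116,214],17.1)
```

```text
t 8.65 pos [522.8 116.2 214.4] F [-1.  -0.   2.8] T [-0.05  0.28  0.07] w 17.0 j [ 0.14  0.15  1.86  0.    1.13 -0.16]
yaw 16.92 zaxis [-8.e-04  9.e-04 -1.e+00]
dpos [-0.06 -0.    0.04] drot [-0.07  0.03 -0.18]
t 8.7 pos [522.8 116.1 214.4] F [-1.2 -1.2  2.9] T [0.01 0.34 0.06] w 16.3 j [ 0.14  0.15  1.86  0.    1.13 -0.16]
yaw 16.92 zaxis [-9.e-04  1.e-03 -1.e+00]
dpos [-0.06 -0.    0.04] drot [-0.07  0.03 -0.18]
```

View pics/w4.png

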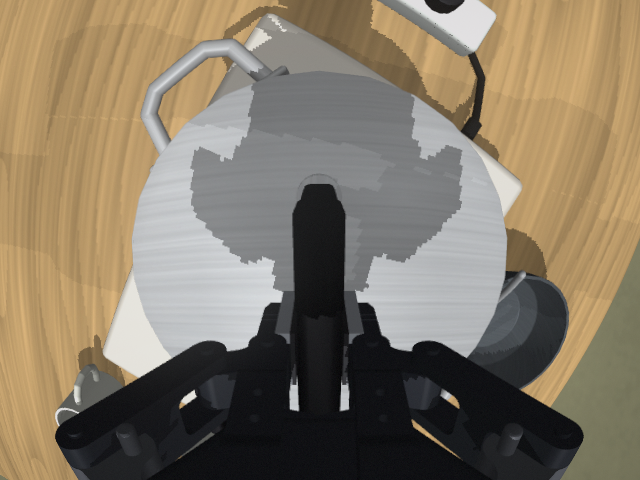

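The pads hold the bar from (295,300) to (345,300). I pull slowly.

Emit:
{"api": "send_rows", "payload": {"delta_pos": [[0,0,-0.05],[0,0,-0.1],[0,0,-0.15],[0,0,-0.2],[0,0,-0.25],[0,0,-0.3],[0,0,-0.35],[0,0,-0.4]], "delta_rot": [[0,0,0],[0,0,0],[0,0,0],[0,0,0],[0,0,0],[0,0,0],[0,0,0],[0,0,0]], "gripper": [0,0,0,0,0,0,0,0]}}

```text
clock: 9.5
ee_pos: [521.4, 116.0, 216.2]
eef_rot: [0.989, 0.147, -0.002, -0.001]
contact_force: [1.6, 0.7, -19.0]
grip_width: 16.4
```

```bash
python3 -c "
from h import *
plan([522.2,116,234.4],17)"
```

```text
t 9.5 pos [521.4 116.  216.2] F [  1.6   0.7 -19. ] T [ 0.14 -0.62  0.01] w 16.4 j [ 0.14  0.15  1.86  0.    1.14 -0.16]
yaw 16.92 zaxis [-4.3e-03  5.0e-04 -1.0e+00]
dpos [ 0.07  0.01 -1.82] drot [-0.1   0.23 -0.08]
```

Emit:
{"api": "send_rows", "payload": {"delta_pos": [[0,0,-0.25],[0,0,-0.3],[0,0,-0.35],[0,0,-0.4],[0,0,-0.45],[0,0,-0.5],[0,0,-0.55],[0,0,-0.6]], "delta_rot": [[0,0.2,0],[0,0.2,0],[0,0.2,0],[0,0.2,0],[0,0.2,0],[0,0.2,0],[0,0.2,0],[0,0.2,0]], "gripper": [0,0,0,0,0,0,0,0]}}

```text
clock: 10.3
ee_pos: [522.3, 116.1, 224.2]
eef_rot: [0.989, 0.147, 0.001, -0.001]
contact_force: [-0.7, 0.1, -4.2]
grip_width: 16.3
```

```bash
python3 -c "
from h import *
plan([522.2,116,234.4],17)"
```

```text
t 10.3 pos [522.3 116.1 224.2] F [-0.7  0.1 -4.2] T [-0.    0.01  0.01] w 16.3 j [ 0.14  0.14  1.85  0.    1.14 -0.16]
yaw 16.92 zaxis [ 0.0016  0.0019 -1.    ]
dpos [-0.01  0.01 -1.02] drot [-0.08 -0.12 -0.08]
```

The seal has let go and about 4 N of lid weight hangs on the gripper. I go up slowly to 20 mm.

Emit:
{"api": "send_rows", "payload": {"delta_pos": [[0,0,-0.2],[0,0,-0.4],[0,0,-0.6],[0,0,-0.8],[0,0,-1.0],[0,0,-1.05],[0,0,-1.05],[0,0,-1.05]], "delta_rot": [[0,0,0],[0,0,0],[0,0,0],[0,0,0],[0,0,0],[0,0,0],[0,0,0],[0,0,0]], "gripper": [0,0,0,0,0,0,0,0]}}

```text
clock: 11.1
ee_pos: [522.2, 116.1, 234.5]
eef_rot: [0.989, 0.147, 0.001, -0.001]
contact_force: [-0.4, 0.3, -4.3]
grip_width: 16.6
```

Run:
```python
from h import *
plan([522.2,116,234.4],17)
from scipy.spatial import cKDTree
for n in ('scene','top'):
    p=env.capture(n);save(p,n+'1')
    P,u,v=pts(p)
    P0,_,_=pts(dict(np.load('/tmp/%s.npz'%n)))
    d=np.hypot(P[:,0]-522,P[:,1]-115)
    m=(d<108)&(P[:,2]>193)
    # flange annulus plane
    m=(d<101)&(d>92)&(P[:,2]>170)&(P[:,2]<225)
    Q=P[m];A=np.c_[Q[:,:2]-[522,115],np.ones(len(Q))];c=np.linalg.lstsq(A,Q[:,2],rcond=None)[0]
    print(n,'lid rim',m.sum(),'plane',c.round(3),'z',np.percentile(Q[:,2],[5,50,95]).round(1))
    d0=np.hypot(P0[:,0]-522,P0[:,1]-115);m0=(d0<101)&(d0>92)&(P0[:,2]>170)&(P0[:,2]<225)
    print('  before',np.median(P0[m0][:,2]).round(1))
    for t in ('salt_jar','mixing_bowl','mug','pot'):
        for r in env.masks_of(p,t)[:1]:
            Q,_,_=pts(p,r['pixels'].astype(bool));print(t,round(r['p'],2),r['point'],np.median(Q,0).round())
plan([522.2,116,234.4],17)
```

```text
t 11.1 pos [522.2 116.1 234.5] F [-0.4  0.3 -4.3] T [-0.01  0.02 -0.04] w 16.6 j [ 0.14  0.13  1.84  0.    1.17 -0.16]
yaw 16.92 zaxis [ 0.0013  0.0018 -1.    ]
dpos [-0.    0.01  0.01] drot [-0.08 -0.1  -0.08]
scene lid rim 2231 plane [-6.50000e-02 -5.10000e-02  2.02542e+02] z [174.3 205.1 208.3]
  before 185.4
salt_jar 0.64 [307.8, 190.1] [ 483. -205.   78.]
mixing_bowl 0.89 [253.4, 357.7] [743.  40.  19.]
mug 0.74 [373.5, 164.8] [ 314. -216.   52.]
pot 0.55 [375.0, 349.0] [590. 183. 151.]
top lid rim 1249 plane [1.10000e-02 4.00000e-03 2.05213e+02] z [202.7 205.4 208. ]
  before 185.3
salt_jar 0.74 [396.6, 288.7] [ 471. -217.  105.]
mixing_bowl 0.72 [251.8, 166.9] [763.  57.  19.]
mug 0.71 [404.2, 378.7] [ 304. -226.   26.]
pot 0.72 [267.1, 281.6] [496.  36. 157.]
t 11.6 pos [522.3 116.1 234.7] F [-0.4  0.6 -4.5] T [-0.05 -0.04  0.02] w 16.5 j [ 0.14  0.13  1.84  0.    1.17 -0.16]
yaw 16.92 zaxis [ 0.0017  0.0019 -1.    ]
dpos [-0.01  0.    0.03] drot [-0.08 -0.12 -0.08]
```

View pics/scene1.png

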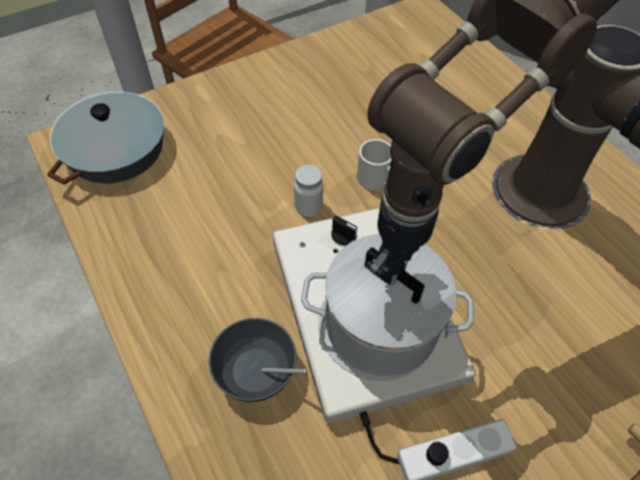

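The scene picture shows the lid raised about 20 mm and level. The switch at (343,229) is still turned to off, and the pot handles at (312,294) and (462,314) haven't moved.

```bash
python3 -c "
from h import *
print(env.hand_in()); plan([522.2,116,234.4],17)"
```

```text
the job is handed in; nothing more can be done
None
the job is handed in; nothing more can be done
```

I turned the switch from low to off, then pulled the lid slowly off its seal and handed in with the gripper still holding it about 20 mm above the rim. The simulator gives no verdict, so these are my own last checks, made just before handing in:

- **Switch:** after the turn, the bar lay at about 115°, matching the off position I worked out at 115.3°. The top camera alone read 106°, but it saw only part of the bar. In the last scene picture the switch still looked off, but I didn't measure it again.
- **Seal:** it let go after about 19 N of pull. I raised the lid at no more than 2 cm/s after that.
- **Lid:** the top camera showed it 20 mm up (185.3 to 205.4 mm) and tilted about 0.01 rad. My fit from the scene camera showed about 0.08 rad, still under the 0.12 limit. I put that down to pot-rim points mixed into the fit.
- **Grip:** the fingers had closed to 16.5 mm on the 18 mm bar and carried about 4.4 N, which fits the lid's weight. The arm was still.
- **Pot, jar, bowl and mug:** the top camera placed the jar, bowl and mug within 1 mm of where they started. The scene camera put the mug about 10 mm off, probably because the arm partly hid it. I checked the pot only by its handles, which looked unmoved in the scene picture.

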